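# Run the cork carriage under the ram past its spring catch

### The arm

A 6-joint arm with a two-finger parallel gripper is mounted at the origin on a cart in front of the work surface, level with it; the furniture and walls round the work are solid. World frame = base frame: x ahead of the robot, y to its left, z up, the work surface at z = 0. Lengths are in m, angles in rad, forces in N, time in s.
With the tool pointing down it reaches from about 0.325 to 0.775 m from the base axis. Payload 5.5 kg.
Tool frame: the origin (TCP) lies between the finger pads; the fingertips stand 8 mm ahead of it and the grasp point (between the pads) lies 11 mm behind it (tcp_to_tips is the distance from the TCP to the fingertips, in m); z points along the fingers, y is the direction in which the jaws open and shut (so a half turn about z gives the same grasp; the last joint's range is limited). The gripper opens to 88 mm and grips with 3 to 60 N. Pads are 20 mm wide; open, the fingers measure 115 mm over their backs; the gripper's body (75 mm by 178 mm) begins 61 mm behind the grasp point.
Start: joints at [1.237, 0.091, 1.231, -0, 1.82, -0.057], TCP at [0.164, 0.577, 0.231] pointing down, gripper open.
Joint ranges: [-2.87, 2.87], [-0.86, 2.18], [0.17, 2.46], [-1.51, 4.65], [0.06, 2.69], [-2.65, 2.65]. Speed limits (rad/s): [2.57, 2.57, 3.01, 3.14, 3.14, 3.14].

### API

Orientations are given as a unit quaternion [w, x, y, z].
In Python, from bench import * gives the robot as it stands. Calls block until the motion is done:
- move_to(position, orientation): joint-space move of the TCP to a pose.
- move_l(position, speed=0.15, orientation=None): straight line of the TCP; orientation=None keeps the orientation; speed is the mean speed in m/s.
- movej(angles): joint-space move.
- gripper_open() and close(): open the fingers fully, or close them until they stop; the grip force is fixed at half the most.
- hold(seconds).
- inverse_kinematics(position, orientation): joint angles nearest the present ones, or None.
- state(): the state.
- get_image(name): name is "scene" or "top" or "wrist"; returns a dict with "frame" (480x640x3 uint8, blue, green, red), "depth" (480x640 float32, m along the optical axis (not along the pixel's ray), 0 where there is no reading), "camera_matrix" (3x3 intrinsics, pixels), "view" (4x4, takes a point from world to camera coordinates). Camera axes: x right, y up, looking along -z (the intrinsics and any distortion apply to the point x, -y, -z); pixel columns grow to the right and rows downward; lengths in m; the calibration is good to about 2 mm. A picture is of the moment at which its call begins.
A pose or a line that the arm cannot do raises IKError and nothing moves.
- job_done(): hands the job in, once; it reports no verdict.
The state is a dict: "time": time; "joint_pos": joint angles; "dq": joint speeds; "joint_torque": joint torques, N m; "ee_pos": TCP position; "ee_rot": TCP orientation; "ft_force": force on the tool from outside, world axes, zero at the start; "moment": the same for the moment, N m; "finger_gap": finger opening in m.
Only numpy, scipy, OpenCV 4.12 (cv2) and the standard library are available. Lean on these libraries where they do the work, as an engineer would, in place of code of your own. Each camera call takes 0.05 s, during which the arm holds its last target. There are 200 camera calls.

### The job

Bring the cork under the ram of the corking jig: press the red spring bar fully down behind the carriage and, keeping it held down all the way, push the carriage's black plate until the carriage is home against the end stop; then let the bar spring back up so that its brass tooth locks the carriage, and take the hand away. Push only: leave the cork standing in its cup, lift nothing, and leave the things around the jig where they are.

Things in the scene. Friction and masses are not known exactly. Their poses are not given: they have to be found in the camera images.
- jig: corking jig fixed to the worktop: grey bed 116 mm wide (x), 345 mm long (y from -130 to +215 mm), metal guide rails (tops 38 mm up, 80 mm clear between them, starting at y = -55 mm), green end stop, green gantry 148 mm high at y = +169 mm. Origin: on the worktop, on the centre line; z up; +y is the way the carriage must travel, from the bare end of the red bar to the gantry.
- press_bar (a joint): downward travel of the red spring bar (m): 0 = up (top 40 mm above the worktop), 0.011 = fully down (29 mm). It goes down evenly wherever pressed; the spring needs 4 N at the top, 10 N at the bottom, and returns it when let go. Its brass tooth stands in a window of the carriage and locks it; the bar must stay more than 0.0065 down while the carriage travels, or the tooth catches or rubs.
- bar_pad (a point): point on the top face of the red bar, on the jig's centre line, 75 mm to -y of the jig's origin; goes down with the bar. The bar is 44 mm wide; its flat top begins at y = -125 mm and runs on under the push plate, so fingertips can keep pressing it and slide along it. About 85 mm lie bare behind the plate at the start; only the guide rails beside it are higher than the pressed bar.
- carriage: loose carriage of light wood on steel runners, 165 mm long (y), 92 mm wide, 0.35 to 0.7 kg, captive under the guide rails: it can only slide along the jig's y (1.5 mm play sideways). Origin: under the push plate's rear face, at the underside of the runners, 24 mm above the worktop; axes as the jig's. It has two windows 70 mm apart for the brass tooth.
- push_plate (a point): on the rear (-y) face of the carriage's black upright push plate, on the centre line, 60 mm above the worktop. The plate is 64 mm wide and reaches from 43 to 85 mm above the worktop, so its lower edge clears the bar. At the start it is at about y = -40 mm in the jig's frame; push it towards the jig's +y.
- home_mark (a point): point fixed to the jig where push_plate is when the carriage is home (jig frame y = +30 mm; the end stop catches the carriage at +31 mm; the tooth springs into the window between about +27 and +33 mm).
- cork_mid (a point): centre of the wine cork, 24 mm in diameter and 42 mm tall, that stands loose, 13 mm deep, in the carriage's cup 139 mm ahead of the push plate's rear face; z is the cork's axis. Its top is 89 mm above the worktop.
- cork_cup (a point): centre of the floor of the carriage's cork cup, 47 mm above the worktop (the cork's centre is 21 mm above it).
- ram (a point): centre of the lower end of the steel ram, 97 mm above the worktop, over the place where the cork stands when the carriage is home.
- spare_cork_mid (a point): centre of a spare cork, 24 mm in diameter, 42 mm tall, standing on the worktop beside the jig. Leave it alone.
- lying_cork_mid (a point): centre of a cork, 24 mm in diameter, 42 mm long, lying on the worktop beside the jig. Leave it alone.
- tin_mid (a point): centre of an open grey tin of nails, 74 mm in diameter, 61 mm tall, beside the jig. Leave it alone.
- can_mid (a point): green oil can, 67 mm in diameter, 142 mm to the tip of its spout; the point is on its axis 50 mm up. Leave it alone.
- plier_mid (a point): middle of the pliers, 165 x 49 x 12 mm, lying on the worktop. Leave them alone.

How it is judged:
By the outcome, as a careful person would: the job done as asked, in the order asked, and still so for the second after the job is handed in, with the robot touching nothing.
It also fails if it takes over 40 s, if anything falls off the work surface, if the arm or the gripper's body presses on something with over 40 N, if the wrist force passes 120 N, or if a joint passes its speed limit or range.

## Working session

There is one attempt and no reset: what is moved stays moved. The work goes in short steps, each a Python script; the robot and the scene stay as the last script left them, time stands still between calls to the robot, and variables do not carry over. Pictures are saved under pics/ and viewed, about 8 in all and at most 12, crops included, and the job is handed in when it is done.

```bash
mkdir -p pics; ls; cat > h.py <<'E'
import numpy as np, cv2
from bench import *
def snap(n,tag):
    d=get_image(n); cv2.imwrite(f'pics/{tag}.png',d['frame']); np.savez(f'pics/{tag}.npz',**{k:d[k] for k in('frame','depth','camera_matrix','view')}); return d
def px2w(d,u,v,z=None):
    "pixel -> world, by depth or on plane z"
    K=d['camera_matrix'];V=np.linalg.inv(d['view'])
    r=np.linalg.inv(K)@[u,v,1]; r=V[:3,:3]@(r*[1,-1,-1]); c=V[:3,3]
    if z is None: return c+r*d['depth'][int(round(v)),int(round(u))]
    return c+r*(z-c[2])/r[2]
E
python3 - <<'E'
from h import *
for n in('scene','top'):
    d=snap(n,n+'0'); print(n,np.round(d['view'],3).tolist(),d['camera_matrix'].tolist())
s=state();print(s)
E
```

```text
pics
scene [[0.709, -0.705, -0.021, -0.361], [0.43, 0.408, 0.805, -0.297], [-0.559, -0.58, 0.593, -1.204], [0.0, 0.0, 0.0, 1.0]] [[470.9481183596791, 0.0, 326.34636477199575], [0.0, 470.9481183596791, 238.79485645410367], [0.0, 0.0, 1.0]]
top [[0.238, -0.971, -0.003, -0.136], [0.952, 0.233, 0.197, -0.487], [-0.191, -0.05, 0.98, -1.794], [0.0, 0.0, 0.0, 1.0]] [[621.8872825364039, 0.0, 331.17110926866576], [0.0, 621.8872825364039, 233.25316139262694], [0.0, 0.0, 1.0]]
{'time': 0.1, 'joint_pos': array([ 1.23730224e+00,  9.17839973e-02,  1.23176066e+00,  6.53897270e-06,
        1.81979575e+00, -5.67240567e-02]), 'dq': array([-1.38603723e-03, -1.06273375e-03, -4.42192064e-04,  9.44342776e-05,
       -2.34911581e-04, -3.02559078e-04]), 'joint_torque': array([ 2.58847991e-03, -4.47860849e+01, -4.07567096e+01,  7.00778584e-02,
        2.85079109e-02, -1.11072666e-04]), 'ee_pos': array([0.16388136, 0.5769248 , 0.2296224 ]), 'ee_rot': array([-1.72530665e-04,  1.37942899e-01,  9.90439798e-01, -8.56681146e-04]), 'ft_force': array([-0.55031524, -0.08549204, -0.63421458]), 'moment': array([ 0.05899029, -0.0100594 , -0.00479909]), 'finger_gap': 0.08740097136837531}
```

View pics/scene0.png

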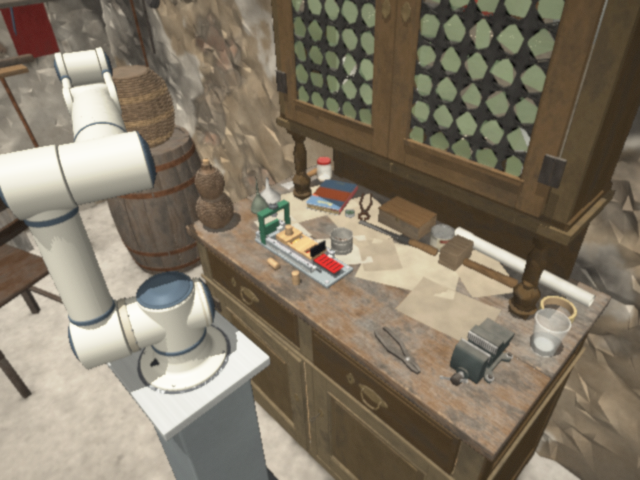

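View pics/top0.png

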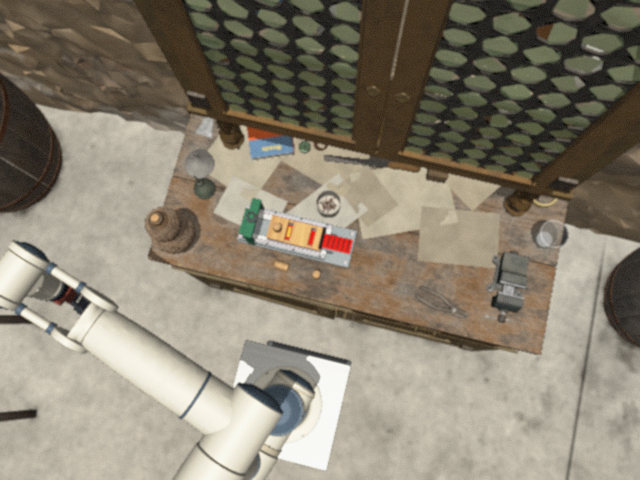

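The scene view shows the jig with its red bar end near (335,265) and its gantry near (273,220). In the top view the jig runs from (352,250) to (240,225), the tin is at (329,204), the corks at (281,267) and (316,274), and the pliers at (440,302). I'll enlarge the top view.

```bash
python3 - <<'E'
import cv2
a=cv2.imread('pics/top0.png')[185:285,225:365]; cv2.imwrite('pics/c1.png',cv2.resize(a,None,fx=5.7,fy=5.7,interpolation=cv2.INTER_CUBIC))
E
```

```text
(no output)
```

View pics/c1.png

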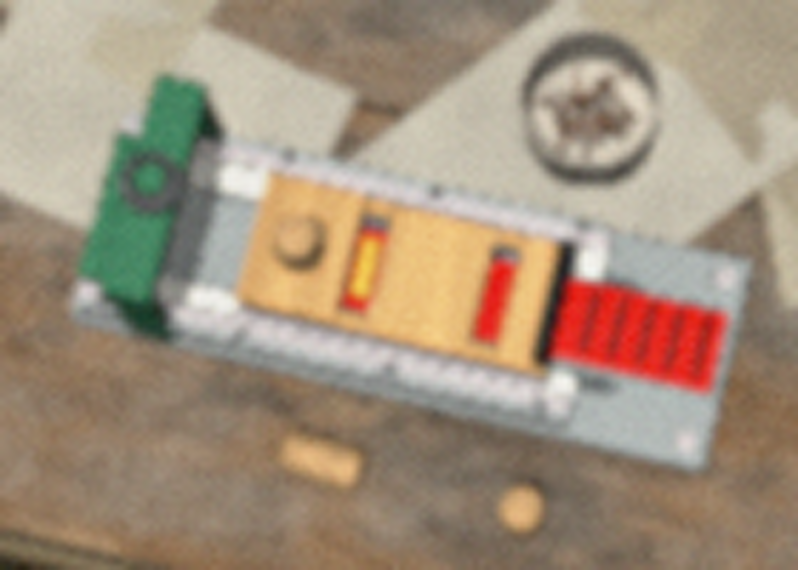

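The enlarged crop shows the bar end at crop (727,312)-(712,390), the plate's top rear edge at (574,245)-(548,362) and the cork top at (299,240). The tooth (yellow) is in the front window.

```bash
python3 - <<'E'
from h import *
d=np.load('pics/top0.npz')
for n,u,v,z in [('barendL',727,312,.038),('barendR',712,390,.038),('barpl L',572,282,.04),('barpl R',553,357,.04),('plateL',574,245,.085),('plateR',548,362,.085),('cork',299,240,.089),('bedL',750,262,.01),('bedR',703,467,.01),('railL',607,232,.038),('railR',575,412,.038),('tin',592,108,.061),('spare',521,509,.042),('lying',322,460,.02),('gantryL',185,75,.148),('gantryR',105,300,.148)]:
    U,W=225+(u+.5)/5.7-.5,185+(v+.5)/5.7-.5
    print(n,np.round(px2w(d,U,W,z),4),np.round(px2w(d,U,W),4))
E
```

```text
barendL [ 0.5045 -0.0811  0.038 ] [ 0.5084 -0.0807  0.0177]
barendR [ 0.4625 -0.0831  0.038 ] [ 0.4662 -0.0827  0.016 ]
barpl L [0.5004 0.0012 0.04  ] [0.5005 0.0012 0.0394]
barpl R [0.4594 0.0012 0.04  ] [0.46   0.0015 0.0365]
plateL [0.5107 0.0021 0.085 ] [0.5109 0.0021 0.0842]
plateR [4.487e-01 3.000e-04 8.500e-02] [0.4545 0.0025 0.0504]
cork [0.4791 0.1385 0.089 ] [0.4772 0.137  0.0997]
bedL [ 0.5391 -0.0862  0.01  ] [ 0.5379 -0.0863  0.0156]
bedR [ 0.4263 -0.0876  0.01  ] [ 0.4259 -0.0876  0.0125]
railL [ 0.5311 -0.0101  0.038 ] [ 0.5313 -0.01    0.037 ]
railR [ 0.4344 -0.0167  0.038 ] [ 0.4395 -0.015   0.0047]
tin [0.5886 0.012  0.061 ] [0.5938 0.0135 0.0394]
spare [ 0.378  -0.0021  0.042 ] [ 0.3776 -0.0023  0.046 ]
lying [0.381  0.1065 0.02  ] [0.381  0.1065 0.0207]
gantryL [0.5359 0.2067 0.148 ] [0.568  0.2332 0.0044]
gantryR [0.4165 0.2151 0.148 ] [0.4345 0.2372 0.0313]
```

```bash
cat >> h.py <<'E'
O=np.array([.4805,.043,0]); YAW=np.radians(1.2)
def jw(p,O=O,yaw=YAW):
    c,s=np.cos(yaw),np.sin(yaw); return O+[c*p[0]-s*p[1],s*p[0]+c*p[1],p[2]]
def quat(yaw=YAW):
    f=(np.pi/2+yaw)/2; return [0,np.cos(f),np.sin(f),0]
E
python3 - <<'E'
from h import *
d=np.load('pics/top0.npz')
for u,v in [(155,216),(170,230),(190,240),(160,245)]: print(np.round(px2w(d,u,v),3))
s=state(); q=inverse_kinematics(jw([0,-.08,.25]),quat()); print(q)
q1=s['joint_pos'].copy(); 
p=s['ee_pos'].copy(); p[2]=.42
for r in (.45,.42,.38): print(r,inverse_kinematics([.12*r/.6*1.3,r,.45],s['ee_rot']))
print(inverse_kinematics(p,s['ee_rot']))
E
```

```text
[0.4   0.437 0.252]
[0.379 0.4   0.21 ]
[0.383 0.376 0.079]
[0.345 0.448 0.104]
[-1.46914617e-01 -2.16608913e-01  1.49136191e+00 -4.44089210e-16
  1.86683966e+00 -1.67858568e-01]
0.45 [ 1.24322629e+00 -1.01064218e-01  1.01670986e+00  2.10772865e-05
  2.22769469e+00 -5.07887608e-02]
0.42 [ 1.23799440e+00 -1.79475320e-01  1.08696714e+00  9.59101876e-06
  2.23584859e+00 -5.60275935e-02]
0.38 [ 1.22973105e+00 -2.80856044e-01  1.17102950e+00 -8.88479905e-06
  2.25316694e+00 -6.43024541e-02]
[ 1.23730224e+00  2.34791736e-01  7.23579619e-01  7.75442490e-06
  2.18496905e+00 -5.67211994e-02]
```

```bash
python3 - <<'E'
from h import *
s=state()
movej(inverse_kinematics([.099,.38,.45],s['ee_rot']))
move_to(jw([0,-.10,.25]),quat())
close()
d=snap('wrist','w0'); s=state(); print(s['time'],s['ee_pos'],s['ft_force'],s['finger_gap']); print(np.round(d['view'],3).tolist())
cv2.imwrite('pics/w0b.png',cv2.resize(d['frame'],(800,600)))
E
```

```text
4.85 [ 0.48258129 -0.05697362  0.24999259] [-0.03515549  0.96847144 -0.14698178] 0.0002818594714274824
[[1.0, 0.02, 0.0, -0.481], [-0.019, 0.958, -0.286, 0.104], [-0.006, 0.286, 0.958, -0.393], [0.0, 0.0, 0.0, 1.0]]
```

View pics/w0b.png

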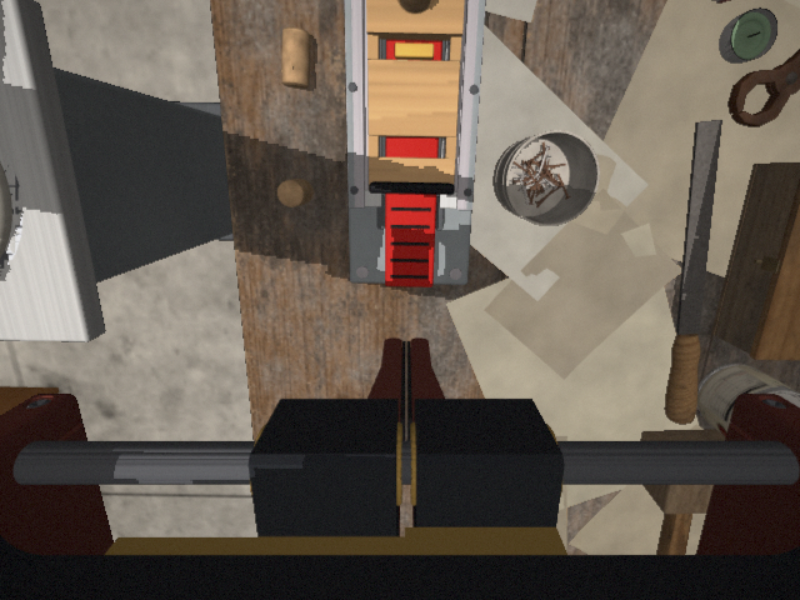

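The wrist view shows the bar's bare end at (386-434, 286), the plate's rear top edge at about (370-453, 193) and the fingers closed behind the jig, close to the centre line.

```bash
python3 - <<'E'
from h import *
d=np.load('pics/w0.npz')
for n,u,v,z in [('barendL',386,284,.037),('barendR',434,286,.037),('barL',387,196,.04),('barR',436,196,.04),('plateL',370,193,.085),('plateR',453,193,.085),('bedL',350,283,.012),('bedR',468,285,.012),('railL',350,205,.038),('railR',474,208,.038),('railLtop',347,3,.038),('railRtop',482,3,.038),('tooth',415,50,.045)]:
    print(n,np.round(px2w(d,u*.8,v*.8,z),4),np.round(px2w(d,u*.8,v*.8),4))
E
```

```text
barendL [ 0.4643 -0.0787  0.037 ] [ 0.4645 -0.0775  0.0415]
barendR [ 0.5087 -0.0797  0.037 ] [ 0.5114 -0.0894  0.0017]
barL [0.4648 0.0006 0.04  ] [0.4649 0.0008 0.0423]
barR [0.507  0.0015 0.04  ] [ 0.5089 -0.      0.0139]
plateL [0.4539 0.0052 0.085 ] [0.4541 0.0053 0.0868]
plateR [0.5165 0.0065 0.085 ] [0.5163 0.0065 0.0862]
bedL [ 0.4278 -0.0852  0.012 ] [ 0.4265 -0.0879  0.0021]
bedR [ 0.544  -0.0849  0.012 ] [ 0.5456 -0.0875  0.0025]
railL [ 0.4326 -0.0078  0.038 ] [ 0.4329 -0.0076  0.0405]
railR [ 0.5407 -0.0082  0.038 ] [ 0.5464 -0.011   0.0034]
railLtop [0.4331 0.144  0.038 ] [0.4336 0.1429 0.0414]
railRtop [0.5365 0.1461 0.038 ] [0.536  0.145  0.0414]
tooth [0.4859 0.1114 0.045 ] [0.4858 0.1098 0.0514]
```

```bash
sed -i 's/^O=.*/O=np.array([.4848,.045,0]); YAW=np.radians(0.8)/' h.py; python3 - <<'E'
from h import *
Q=quat()
move_to(jw([0,-.072,.09]),Q); move_l(jw([0,-.072,.054]),.1)
hold(.2); f0=state()['ft_force']; np.save('f0.npy',f0); print(f0)
z=.052
while z>.030:
    move_l(jw([0,-.072,z]),.05); s=state(); f=s['ft_force']-f0
    print(round(z,4),np.round(s['ee_pos'],4),np.round(f,1))
    if f[2]>18: break
    z-=.0015
print(s['time'])
E
```

```text
[-0.12650785 -1.08909811  0.0952442 ]
0.052 [ 0.4858 -0.027   0.052 ] [0.4 0.2 0.4]
0.0505 [ 0.4857 -0.027   0.0503] [ 1.   0.4 -0.6]
0.049 [ 0.4857 -0.027   0.0488] [-0.3  0.9 -1.3]
0.0475 [ 0.486  -0.027   0.0479] [0.1 1.4 3.2]
0.046 [ 0.486  -0.027   0.0462] [-1.3  1.1  2.4]
0.0445 [ 0.486  -0.027   0.0447] [-0.3  0.3  4.4]
0.043 [ 0.486  -0.027   0.0432] [-0.6  1.3  5.1]
0.0415 [ 0.486  -0.027   0.0419] [-1.4  1.5  5.8]
0.04 [ 0.486  -0.027   0.0405] [-1.4  0.7  6.2]
0.0385 [ 0.486  -0.0271  0.0391] [-1.7  0.8  6.9]
0.037 [ 0.486  -0.027   0.0378] [-1.5  2.   7.9]
0.0355 [ 0.4861 -0.027   0.0372] [-4.6  1.2 13.3]
0.034 [ 0.4861 -0.0271  0.0371] [-8.6  2.7 19.6]
9.5
```

```bash
python3 - <<'E'
from h import *
f0=np.load('f0.npy'); Z=.0338
def rep(y):
    s=state(); p=s['ee_pos']; f=s['ft_force']-f0
    print(round(y,4),np.round(p,4),np.round(f,1)); return p,f
for y in [-.064,-.058,-.054,-.051,-.048,-.045,-.040,-.030]:
    move_l(jw([0,y,Z]),.02); p,f=rep(y)
    if p[2]>.0395 or np.linalg.norm(f)>55: break
d=snap('wrist','w1'); cv2.imwrite('pics/w1b.png',d['frame']); print(state()['time'])
E
```

```text
-0.064 [ 0.4876 -0.0222  0.0372] [-2.7 -9.8 15.7]
-0.058 [ 0.4881 -0.0159  0.0372] [ 0.1 -8.3 15. ]
-0.054 [ 0.4881 -0.0119  0.0372] [ 1.1 -8.  14.1]
-0.051 [ 0.4881 -0.0089  0.0372] [-0.  -7.8 14.2]
-0.048 [ 0.4882 -0.0062  0.0372] [ 1.  -9.7 14.2]
-0.045 [ 0.4881 -0.0036  0.0372] [  1.1 -11.   14.4]
-0.04 [0.4881 0.0015 0.0372] [  1.3 -12.7  13.8]
-0.03 [0.488  0.0114 0.0373] [  1.  -11.8  15.6]
12.85
```

View pics/w1b.png

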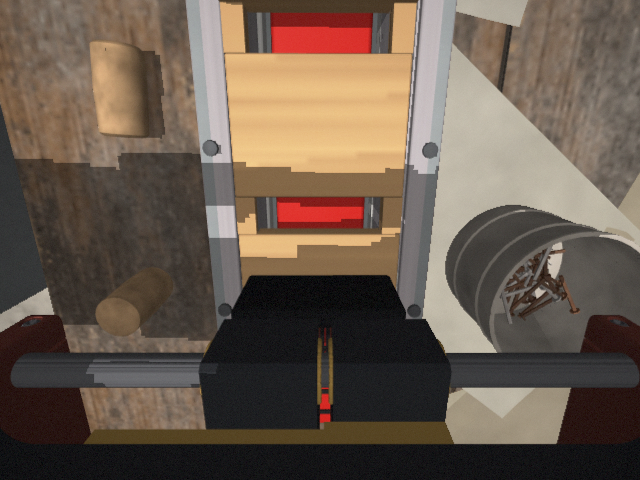

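The wrist view shows the black plate at (320,295), in contact in front of the fingers, with the windows ahead of it. The bar is down, so I keep pushing.

```bash
python3 - <<'E'
from h import *
f0=np.load('f0.npy'); Z=.0336
y=-.030
steps=[-.018,-.006,.006,.012]+[.014+.0015*i for i in range(10)]
for y in steps:
    move_l(jw([0,y,Z]),.025); s=state(); p=s['ee_pos']; f=s['ft_force']-f0
    print(round(y,4),np.round(p,4),np.round(f,1))
    if p[2]>.0395 or np.linalg.norm(f)>60 or f[1]<-30: break
d=snap('wrist','w2'); cv2.imwrite('pics/w2.png',d['frame']); print(state()['time'])
E
```

```text
-0.018 [0.488  0.0233 0.0373] [  0.8 -12.3  14.8]
-0.006 [0.4878 0.0354 0.0372] [  1.5 -12.5  16. ]
0.006 [0.4877 0.0474 0.0373] [  1.7 -11.4  15.3]
0.012 [0.4876 0.0535 0.0372] [  1.2 -11.5  15.6]
0.014 [0.4876 0.0553 0.0372] [  2.1 -12.7  15.4]
0.0155 [0.4876 0.0567 0.0372] [  2.1 -11.9  15.9]
0.017 [0.4876 0.0582 0.0372] [  0.6 -12.9  15. ]
0.0185 [0.4876 0.0597 0.0372] [  1.4 -13.   14.8]
0.02 [0.4876 0.0612 0.0372] [  2.2 -13.5  15.5]
0.0215 [0.4876 0.0627 0.0372] [  1.7 -12.6  16. ]
0.023 [0.4875 0.0641 0.0372] [  1.  -14.3  15.7]
0.0245 [0.4875 0.0641 0.0372] [  0.9 -20.7  16.2]
0.026 [0.4875 0.064  0.0373] [ -0.2 -26.   17. ]
0.0275 [0.4874 0.064  0.0373] [  0.6 -33.4  17.2]
17.6917
```

The carriage is against the stop: the y force rises while y stays at 0.064. I'll ease off and lift.

```bash
python3 - <<'E'
from h import *
f0=np.load('f0.npy')
def rep(t):
    s=state(); print(t,np.round(s['ee_pos'],4),np.round(s['ft_force']-f0,1))
move_l(jw([0,.0225,.0336]),.02); rep('eased')
for z in (.037,.040,.043,.046,.049,.052,.056):
    move_l(jw([0,.0215,z]),.04); rep(z)
move_l(jw([0,.0,.060]),.08); rep('back')
move_l(jw([0,-.05,.20]),.15); rep('up')
d=snap('wrist','w3'); cv2.imwrite('pics/w3b.png',cv2.resize(d['frame'],(800,600))); print(state()['time'])
E
```

```text
eased [0.4875 0.0641 0.0372] [  1.7 -11.3  15.3]
0.037 [0.4869 0.0642 0.0394] [ 2.6 -7.  10.5]
0.04 [0.4863 0.0645 0.0411] [ 4.5 -5.8  3.9]
0.043 [0.4857 0.0645 0.0434] [ 3.3 -6.2  3.8]
0.046 [0.4852 0.0646 0.0458] [ 2.7 -6.2  1. ]
0.049 [0.4846 0.0646 0.0483] [ 2.4 -5.2  1.1]
0.052 [0.4838 0.0646 0.0503] [ 1.1 -5.6 -3.6]
0.056 [0.4834 0.0646 0.0541] [ 0.3 -4.8 -3.9]
back [0.485  0.0447 0.0602] [-0.5  0.5  0.5]
up [ 0.4851 -0.0048  0.1988] [ 0.3  0.1 -0.7]
21.4583
```

View pics/w3b.png

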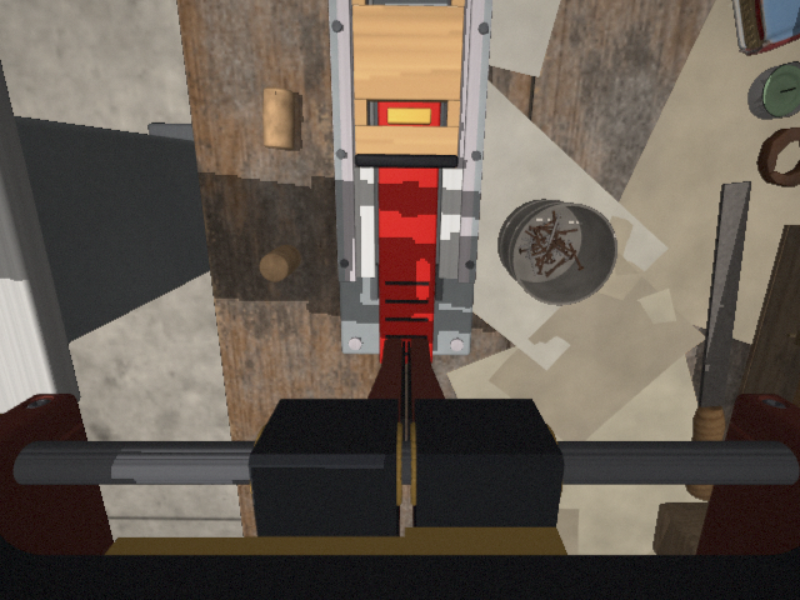

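The tooth (yellow) now stands in the rear window at (408,116), with the plate at (407,162). I'll check heights by depth, and the cork in the top view.

```bash
python3 - <<'E'
from h import *
d=np.load('pics/w3.npz'); a=np.load('pics/w0.npz')
for n,u,v in [('bar',408,220),('bar2',408,260),('bar3',400,310),('tooth',408,116),('deck',408,50),('plateL',358,164),('plateR',456,164)]: print(n,np.round(px2w(d,u*.8,v*.8),4))
for n,u,v in [('bar before',410,215),('tooth before',415,50)]: print(n,np.round(px2w(a,u*.8,v*.8),4))
t=snap('top','t1'); s=snap('scene','s1')
c=cv2.resize(t['frame'][195:285,225:365],(800,514),interpolation=cv2.INTER_CUBIC)
cv2.imwrite('pics/c2.png',c)
c=cv2.resize(s['frame'][190:295,235:365],(743,600),interpolation=cv2.INTER_CUBIC)
cv2.imwrite('pics/c3.png',c)
E
```

```text
bar [0.4854 0.0388 0.0416]
bar2 [0.4859 0.0086 0.0429]
bar3 [ 0.4801 -0.0325  0.0413]
tooth [0.4843 0.11   0.0485]
deck [0.4838 0.1478 0.0577]
plateL [0.4538 0.0778 0.0868]
plateR [0.5142 0.0786 0.0874]
bar before [ 0.485  -0.0148  0.0431]
tooth before [0.4858 0.1098 0.0514]
```

View pics/c2.png

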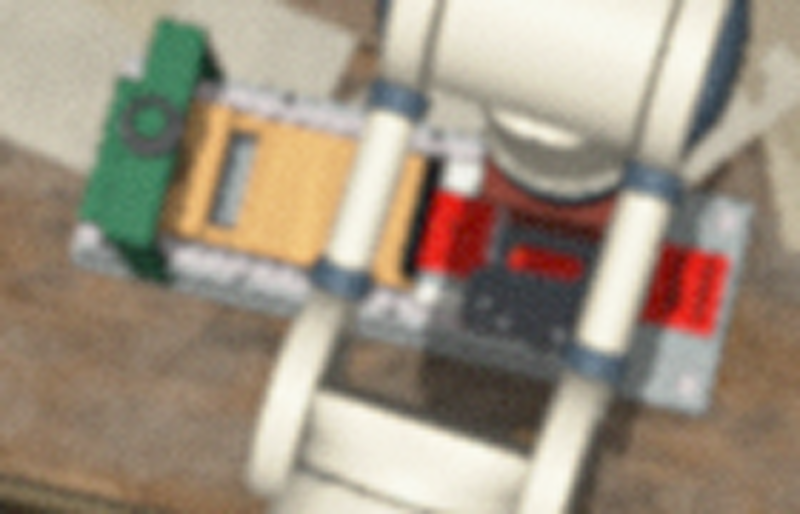

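View pics/c3.png

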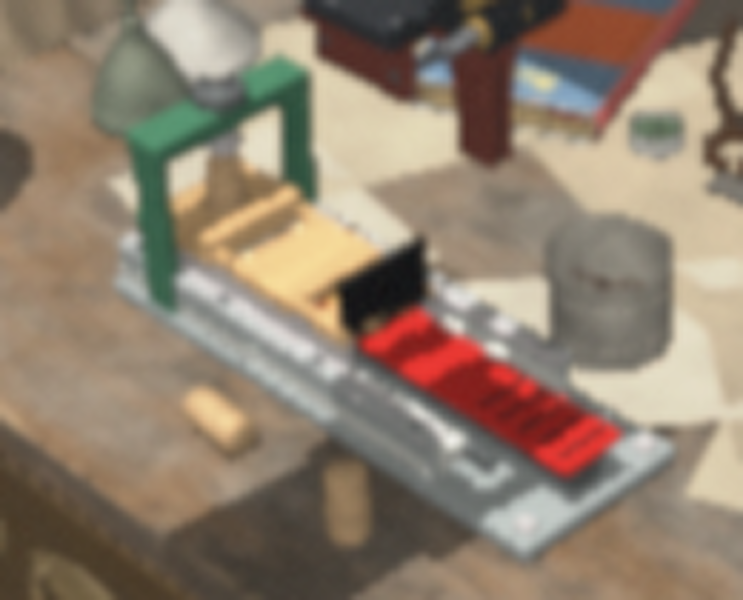

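The cork stands upright under the ram at scene crop (222,185). The carriage is home, the bar is up, and the corks and tin have not moved. I'll hand in.

```bash
python3 -c "
from h import *
print(state()['time'],state()['ft_force']); job_done()"
```

```text
21.5583 [ 0.68731061 -1.45455956 -0.758473  ]
the job is handed in; nothing more can be done
```

The carriage is home and locked with the cork standing under the ram, and I handed the job in at about 21.6 s of robot time.

**What I did:** I pressed the red bar fully down with the closed fingertips, about 15 N while sliding. Keeping it down, I slid along it and pushed the black plate until the end stop held it: y stayed put while the push force rose to 33 N. Then I eased off, lifted straight up so the bar sprang back, and took the hand away.

**Last checks:**
- **Carriage:** it moved about 72 mm by the plate's position before and after. That is 2 mm more than nominal, within the calibration error.
- **Lock:** the brass tooth shows in the rear window, and the bar reads 41–43 mm high, as it did before pressing.
- **Cork:** it stands upright under the ram in the scene view. The top view could not confirm this because the gantry hides it.
- **Surroundings:** the corks and tin look undisturbed. I did not check the pliers or the oil can again, but the hand never went near them.
- **Robot:** the wrist force is back to its no-load level.

One thing was slightly off: the fingertips sat about 2 mm to the side of the commanded line while sliding, still well on the bar.

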